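# Make up a head-change kit and a feed-repair kit

## Robot

A 7-joint arm with a two-finger parallel gripper is mounted at the origin on a cart in front of the work surface, level with it; the furniture and walls round the work are solid. World frame = base frame: x ahead of the robot, y to its left, z up, the work surface at z = 0. Lengths are in m, angles in rad, forces in N, time in s.
With the tool pointing down it reaches from about 0.425 to 0.925 m from the base axis. Payload 6.8 kg.
Tool frame: the origin (TCP) lies on the centre line of the jaws, within the pads' length; the fingertips stand bot.tip_reach ahead of it and the grasp point (between the pads) lies 3 mm ahead of it (bot.tip_reach is the distance from the TCP to the fingertips, in m); z points along the fingers, y is the line along which they close (so a half turn about z gives the same grasp; the last joint's range is limited). The gripper opens to 85 mm and grips with 20 to 120 N. Pads are 22 mm wide; open, the fingers measure 114 mm over their backs; the gripper's body (76 mm by 85 mm) begins 54 mm behind the grasp point. The pads swing forward as they close: fully open they stand 13 mm farther back than shut.
Start: joints at [1.086, 0.477, 0.022, 1.555, -0.011, 1.109, -0.083], TCP at [0.248, -0.628, 0.253] pointing down, gripper open.
Joint ranges: [-2.96, 2.96], [-0.34, 2.1], [-1.41, 1.46], [0.24, 2.44], [-1.37, 4.51], [0.17, 1.92], [-2.96, 2.96]. Speed limits (rad/s): [2.39, 2.39, 3.14, 3.14, 3.14, 3.14, 3.14].

## Interface

Orientations are given as a unit quaternion [w, x, y, z].
In Python, from station import bot gives the robot as it stands.
- The arm moves only by the tool jog_arm, never from a script. Its argument "deltas" is a list of rows, each a list of 7 numbers: the shift along the world's x, y, z in m, then the turn, a rotation vector about the world's x, y, z in rad, then the opening, from 0 (shut) to 1 (fully open). In form: [[x, y, z, rx, ry, rz, grip], ...]. A call has 1 to 10 rows; each row shifts and turns the commanded pose from where the row before left it; what a row does not reach is not made up. A row lasts 1/10 s, in which the tool goes at most 50 mm and 8.59 degrees, less where a joint would pass 70% of its speed; a pose out of reach is approached as far as the arm can. A call with a gripper value outside its range is refused whole. The fingers move at their own pace and stop on an object; "newtons" is the grip in N (left out, the last holds). Time passes only in rows, so rows that do not move let the fingers close. It gives the time, the measured TCP pose, the force, the opening and the grip force at its end, in the units of the state.
- bot.get_obs(): the state, without advancing time (a new reading comes with each control period).
- bot.read_camera(name): name is "scene" or "top"; returns a dict with "img" (400x640x3 uint8, red, green, blue), "K" (3x3 intrinsics, pixels), "dist_coeffs" ([k1, k2, p1, p2, k3] as OpenCV has them; the pictures are not rectified), "eye" and "attitude" of the camera in the world. Camera axes: x right, y down, z forward; pixel columns grow to the right and rows downward; lengths in m; the calibration is good to about 2 mm. A picture is of the moment at which its call begins. There is no depth.
- bot.hand_in(): hands the job in; it is judged then, once.
The state is a dict: "t": time; "q": joint angles; "joint_vel": joint speeds; "joint_torque": joint torques, N m; "eef_pos": TCP position; "tool_rot": TCP orientation; "contact_force": force on the tool from outside, world axes, zero at the start; "torque": the same for the moment, N m; "gripper_width": opening from 0.0 (shut) to 1.0 (fully open); "grasp_force": force on a finger pad.
Only numpy, scipy, OpenCV 4.12 (cv2) and the standard library are available. Lean on these libraries where they do the work, as an engineer would, in place of code of your own. Each camera call takes 0.05 s, during which the arm holds its last target. There are 200 camera calls.

## Task

Make up two printer service kits from the parts on the bench. In the tray with the round cup, lay the print head flat and centred along the raised bed, the same way up as it was, and stand the dropper bottle upright in the cup; in the tray with the raised round seat, lay the screw tin flat in the big compartment and put the larger of the two gears flat and centred on the seat, the same way up as it was. Never tip the bottle over, and leave the small gear and the hex key where they lie.

Things in the scene. Friction and masses are not known exactly. Their poses are not given: they have to be found in the camera images.
- head_tray: Fixed grey tray with a white round cup and a black long flat bed, 131 (x) by 152 (y) mm, walls 12 mm high. Origin: centre of underside, z up. Bed: solid, 48 (x) by 136 (y) mm, at (x +34.5, y 0) mm, flat top at z 12 mm, level with the walls. Cup at (x -28.5, y 0) mm, inner diameter 60, outer 66, rim at z 17, floor at z 4; a bottle in it bars a gripper body from the bed, so it goes in last.
- feed_tray: Fixed grey tray with a black raised round seat, 160 (x) by 114 (y) mm, walls 12 mm high, floor 3 mm. Origin: centre of underside, z up. Big compartment at (x +34, y 0) mm, 84 (x) by 106 (y) mm, takes the tin with its long side along y; divider 10 mm high at x -9.5. Seat at (x -53, y 0) mm: solid disc, diameter 44, flat top at z 12 mm; only friction keeps a gear on it.
- print_head: Spare print head, lying flat, loose: white bar 36 (x) by 120 (y) mm, solid over its full width only up to 12 mm height, with a narrower green circuit board and connectors on top up to 24 mm. Origin at the centre of its underside, z up. Grasp across the 36 mm with the fingertips about 4 mm above what it lies on.
- bottle: White dropper bottle with a pointed red cap, standing upright and loose: body diameter 43 mm up to 92 mm, 126 mm high in all, about 0.13 kg. Origin at the centre of its underside, z up along the bottle.
- screw_tin: Small steel tin with a dark green lid (shut, does not open), 60 mm (x) by 88 mm (y) by 26 mm high, loose, lying flat. Origin at the centre of its underside, z up. Grasp across the 60 mm.
- large_gear: The larger gear: white plastic drive gear, 36 mm diameter, toothed rim solid from its underside to 8 mm height with a narrow hub on top to 12 mm; loose, lying flat with the hub up. Origin at the centre of its underside, z up. Grasp across the rim with the fingertips close above the surface.
- small_gear: The smaller gear: beige plastic gear, 24 mm diameter, 13 mm high, lying loose on the bench. Origin at the centre of its underside. It is not part of a kit and stays where it lies.
- hex_key: Black L-shaped hex key, 27 by 82 by 5 mm, lying loose on the bench. Origin at the middle of its underside. It stays where it lies.

How it is judged:
By the outcome, as a careful person would: the job done as asked, in the order asked, and still so for the second after the job is handed in, with the robot touching nothing.
It also fails if it takes over 112 s, if anything falls off the work surface, if the arm or the gripper's body presses on something with over 40 N, if the wrist force passes 120 N, or if a joint passes its speed limit or range.

## Working session

There is one attempt and no reset: what is moved stays moved. The work goes in short steps, Python scripts to look and compute and a tool call to move; the robot and the scene stay as the last step left them, time stands still between calls to the robot, and variables do not carry over. Pictures are saved under pics/ and viewed, at most 14 in all, crops included, and the job is handed in when it is done.

Besides the shell and the picture viewer there is one more tool, called after "Request:" by a JSON object that holds its "api" and its "payload". jog_arm: Moves the arm, as the interface text tells. Its arguments: {"type":"object","properties":{"deltas":{"type":"array"},"newtons":{"type":"number"}},"required":["deltas"]}

```bash
mkdir -p pics; ls
cat > h.py <<'E'
import numpy as np, cv2
from station import bot
from scipy.spatial.transform import Rotation as R
def rot(a):
    a=np.array(a,float)
    return a if a.shape==(3,3) else R.from_quat(a[[1,2,3,0]]).as_matrix()
def snap(name,fn,crop=None,scale=1):
    c=bot.read_camera(name); im=c["img"][:,:,::-1]
    cv2.imwrite('pics/'+fn+'_raw.png',im)
    if crop: x0,y0,x1,y1=crop; im=im[y0:y1,x0:x1]
    cv2.imwrite('pics/'+fn+'.png',cv2.resize(im,None,fx=scale,fy=scale,interpolation=cv2.INTER_CUBIC)); return c
def pix2w(c,pts,z):
    p=cv2.undistortPoints(np.array(pts,float).reshape(-1,1,2),np.array(c["K"]),np.array(c["dist_coeffs"]))[:,0]
    d=np.c_[p,np.ones(len(p))]@rot(c["attitude"]).T; e=np.array(c["eye"])
    return e+d*((np.array(z)-e[2])/d[:,2])[:,None]
def w2pix(c,P):
    Rm=rot(c["attitude"]).T; t=-Rm@np.array(c["eye"])
    return cv2.projectPoints(np.array(P,float).reshape(-1,1,3),cv2.Rodrigues(Rm)[0],t,np.array(c["K"]),np.array(c["dist_coeffs"]))[0][:,0]
E
python3 - <<'E'
from h import *
for n in("top","scene"):
    c=snap(n,n+'0',scale=1.25); print(n,c["eye"],c["attitude"],c["K"],c["dist_coeffs"])
    print(w2pix(c,[[.6,0,0],[.7,0,0],[.6,.1,0]]))
print(bot.get_obs(),bot.tip_reach)
E
```

```text
pics
top [0.3737716  0.11176504 0.9198572 ] [ 0.06313733 -0.69420777  0.71427552 -0.06244781] [[419.12207941   0.         308.83613837]
 [  0.         419.12207941 199.20242659]
 [  0.           0.           1.        ]] [-0.08454316  0.          0.          0.          0.        ]
[[356.88345661 171.29988778]
 [354.68922811 129.20147856]
 [312.64619155 172.51993271]]
scene [-0.02900509  0.10907251  0.71665977] [ 0.2381747  -0.64948409  0.67647742 -0.25262923] [[516.94368866   0.         327.23242821]
 [  0.         516.94368866 203.88712464]
 [  0.           0.           1.        ]] [-0.0134016  0.         0.         0.         0.       ]
[[369.25012455 196.60028798]
 [364.401955   158.69438617]
 [315.21944488 198.13112701]]
{'t': 0.1, 'q': array([ 1.08591988,  0.47772494,  0.0223489 ,  1.55634439, -0.01151942,
        1.109355  , -0.08307296]), 'joint_vel': array([ 8.81544046e-04, -1.34937317e-03,  7.45402989e-04, -5.29191910e-03,
       -8.00776496e-05,  1.50693157e-03, -3.21892195e-04]), 'joint_torque': array([ 4.39952171e-03, -5.97762179e+01,  1.61375228e+00, -2.81953168e+01,
        1.28240604e-02,  5.06943179e-03, -3.52064212e-06]), 'eef_pos': array([ 0.24815339, -0.62717928,  0.25242148]), 'tool_rot': array([-8.24693688e-04,  9.82303916e-01,  1.87291993e-01, -2.13270204e-04]), 'contact_force': array([0.48845661, 0.28174843, 0.60673426]), 'torque': array([-0.05135235,  0.01430505,  0.04982251]), 'grasp_force': 0.0, 'gripper_width': 1.000061174212609} 0.022
```

View pics/top0.png

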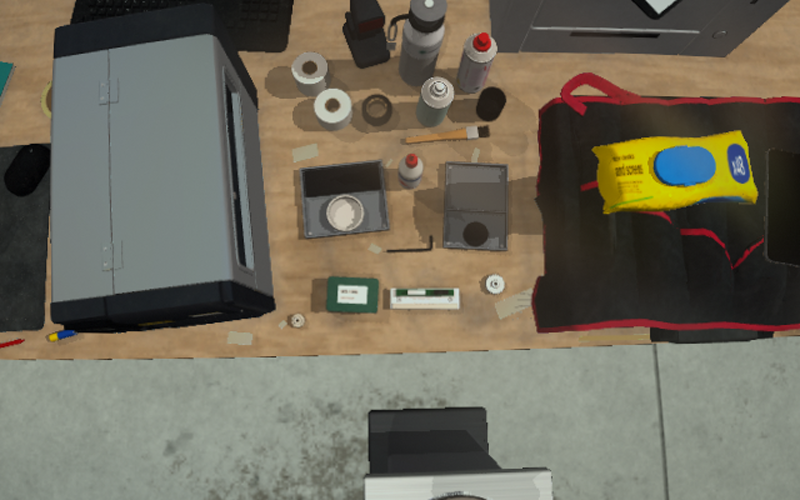

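View pics/scene0.png

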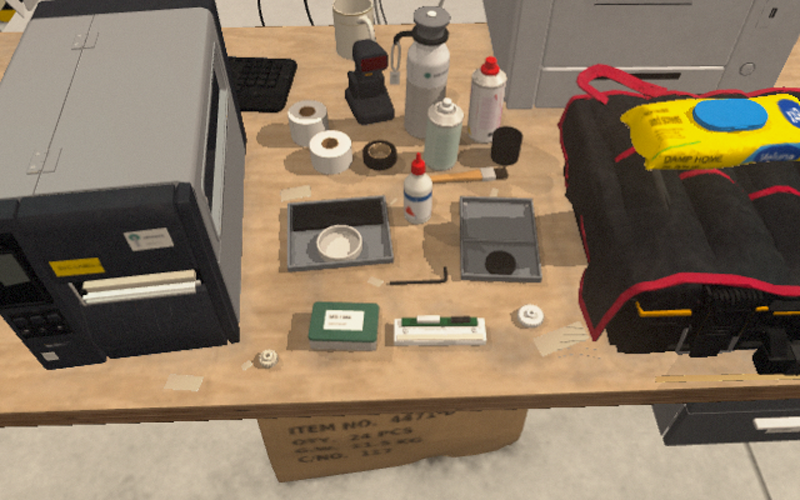

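The views show the head tray (top view, 800-px frame) at (344,199), feed tray at (476,206), bottle at (411,170), tin at (352,295), print head at (425,299), large gear at (495,284), small gear at (297,321) and hex key at (412,245). I'll enlarge the work area.

Run:
```python
import cv2
a=cv2.imread('pics/top0_raw.png'); cv2.imwrite('pics/t1.png',cv2.resize(a[120:205,230:420],None,fx=4,fy=4,interpolation=cv2.INTER_CUBIC))
cv2.imwrite('pics/t2.png',cv2.resize(a[205:270,220:420],None,fx=4,fy=4,interpolation=cv2.INTER_CUBIC))
```

```text
(no output)
```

View pics/t1.png

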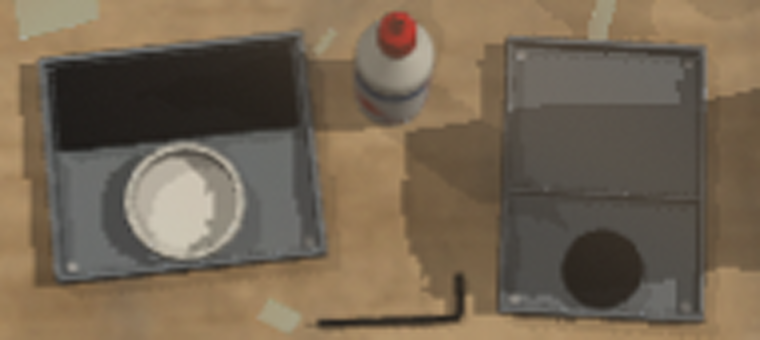

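View pics/t2.png

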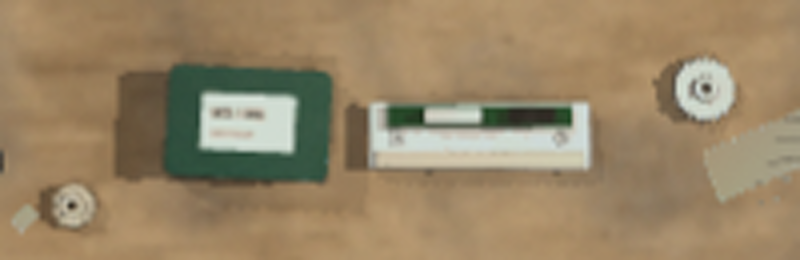

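t1 shows the head tray corners at (40,60),(300,33),(325,250),(58,280), the cup centre at (184,201) and the feed tray corners at (507,38),(705,46),(702,320),(500,312) with the seat at (602,269). t2 shows the tin corners at (167,65),(331,72),(328,182),(165,177), the print head at 369–590 × 103–168 and the gear at (705,89). I'll turn these into metres and check them against the given sizes.

Run:
```python
from h import *
c=bot.read_camera("top")
def m(pts,off,z): return pix2w(c,(np.array(pts,float)+.5)/4-.5+off,z)[:,:2]
def quad(n,P):
    P=P*1000; s=[np.linalg.norm(P[i]-P[(i+1)%4]) for i in range(4)]
    a=[np.degrees(np.arctan2(*(P[i]-P[j])[[1,0]])) for i,j in((0,1),(3,2),(0,3),(1,2))]
    print(n,P.mean(0).round(1),'sides',np.round(s,1),'ang top,bot (y dir), left,right(x dir)',np.round(a,1))
A=(230,120);B=(220,205)
quad('head',m([(40,60),(300,33),(325,250),(58,280)],A,[.012,.012,.006,.006]))
quad('bed',m([(52,70),(297,38),(300,128),(62,150)],A,[.012]*4))
print('cup',m([(184,201)],A,.017))
quad('feed',m([(507,38),(705,46),(702,320),(500,312)],A,[.012,.012,.006,.006]))
print('seat',m([(602,269)],A,.012),'divider',m([(510,193),(699,201)],A,.01))
quad('ph',m([(369,103),(590,103),(589,168),(371,168)],B,[.012,.012,0.003,.003]))
quad('tin',m([(167,65),(331,72),(328,182),(165,177)],B,[.026,.026,.022,.022]))
print('gear',m([(705,89),(676,89),(736,89)],B,.008))
print('small',m([(71,206)],B,.012))
print('key',m([(318,324),(462,318),(460,275)],A,.003))
print('bottle tip',m([(399,16)],A,.126),'base near',m([(386,124)],A,0),'sides at .07',m([(354,70),(435,70)],A,.08))
```

```text
head [633.3 184.4] sides [148.7 125.9 149.8 127.2] ang top,bot (y dir), left,right(x dir) [94.4 94.9  4.3  4.8]
bed [666.7 185.3] sides [140.4  53.3 134.4  47.7] ang top,bot (y dir), left,right(x dir) [96.  93.7  7.   0.3]
cup [[0.60427129 0.18215647]]
feed [613.4 -53.2] sides [113.2 157.8 112.6 157.6] ang top,bot (y dir), left,right(x dir) [86.2 86.1 -4.  -4.3]
seat [[ 0.56014546 -0.04841445]] divider [[ 6.05407303e-01  2.80581013e-04]
 [ 5.97936867e-01 -1.05749555e-01]]
ph [448.9  45.9] sides [120.2  34.7 119.   34.7] ang top,bot (y dir), left,right(x dir) [88.3 88.3  0.2 -1.8]
tin [457.3 171. ] sides [88.3 58.6 87.1 59.8] ang top,bot (y dir), left,right(x dir) [85.9 86.7 -2.  -3.1]
gear [[ 0.47056884 -0.07862322]
 [ 0.47106155 -0.06264868]
 [ 0.47003766 -0.09572998]]
small [[0.41661903 0.26801608]]
key [[0.53533351 0.10977113]
 [0.53641186 0.02966459]
 [0.56082253 0.02971637]]
bottle tip [[0.66837935 0.06524826]] base near [[0.65044966 0.06774436]] sides at .07 [[0.65627943 0.08726141]
 [0.65508525 0.04482945]]
```

Sizes, cup and seat positions all agree with the given dimensions. I'll check the poses once with model wireframes in the scene camera.

```bash
cat >> h.py <<'E'
def box(x,y,yaw,lx,ly,z0,z1,ox=0,oy=0):
    a=np.radians(yaw); M=np.array([[np.cos(a),-np.sin(a)],[np.sin(a),np.cos(a)]])
    q=np.array([[-1,-1],[1,-1],[1,1],[-1,1]])*[lx/2,ly/2]+[ox,oy]; q=q@M.T+[x,y]
    return [np.c_[q,np.full(4,z)] for z in(z0,z1)]
def circ(x,y,r,z): t=np.linspace(0,6.28,24); return [np.c_[x+r*np.cos(t),y+r*np.sin(t),np.full(24,z)]]
def overlay(c,loops,fn,crop,s):
    x0,y0,x1,y1=crop; im=cv2.resize(c["img"][y0:y1,x0:x1,::-1],None,fx=s,fy=s,interpolation=cv2.INTER_CUBIC)
    for L in loops:
        p=((w2pix(c,L)-[x0,y0]+.5)*s-.5).round().astype(int)
        cv2.polylines(im,[p.reshape(-1,1,2)],True,(255,0,255),1)
    cv2.imwrite('pics/'+fn+'.png',im)
E
python3 - <<'E'
from h import *
L=box(.633,.1844,4.6,.131,.152,0,.012)+box(.633,.1844,4.6,.048,.136,.012,.012,.0345)+circ(.6045,.182,.033,.017)
L+=box(.6135,-.0532,-4,.160,.114,0,.012)+circ(.5605,-.049,.022,.012)
L+=box(.449,.0459,-1.6,.036,.12,0,.012)+box(.4573,.171,-3.4,.06,.088,0,.026)+circ(.4706,-.079,.018,.008)+circ(.4706,-.079,.018,.0)
L+=circ(.670,.066,.0215,0)+circ(.670,.066,.0215,.085)+circ(.670,.066,.002,.126)
overlay(bot.read_camera("scene"),L,'ov',(215,120,445,285),3.4)
E
```

```text
(no output)
```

View pics/ov.png

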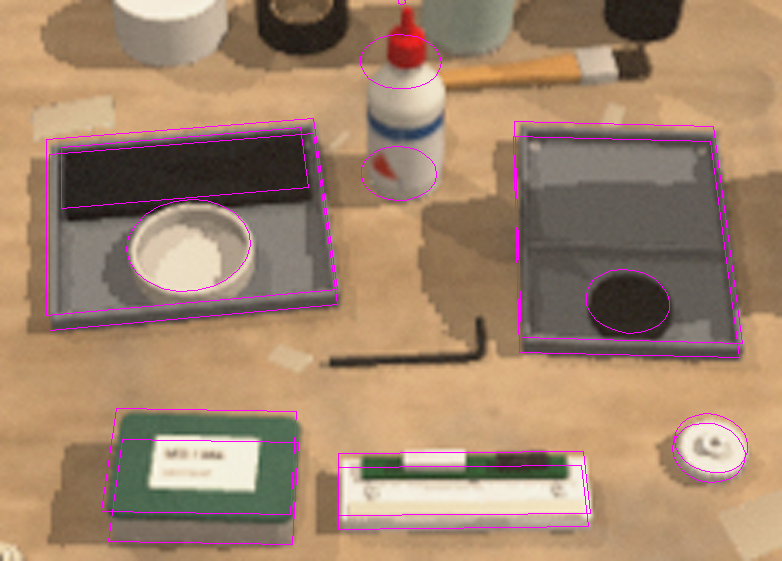

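The wireframes fit within 1–3 mm. The scene camera puts the bottle about 2 mm nearer and further right, at roughly (0.668, 0.064). Moving to above the print head.

Request:
{"api": "jog_arm", "payload": {"deltas": [[0.01,0.02,0.025,0,0,0.05,1],[0.016,0.035,0.025,0,0,0.06,1],[0.016,0.035,0.025,0,0,0.06,1],[0.016,0.035,0,0,0,0.06,1],[0.016,0.035,0,0,0,0.06,1],[0.016,0.035,0,0,0,0.06,1],[0.016,0.035,0,0,0,0.06,1],[0.016,0.035,0,0,0,0.06,1],[0.016,0.035,0,0,0,0.06,1],[0.016,0.035,0,0,0,0.06,1]], "newtons": 30}}

```text
t: 1.2
eef_pos: [0.4026, -0.2911, 0.3283]
tool_rot: [0.0, 0.885, 0.466, -0.0]
contact_force: [0.2, -0.1, 0.9]
gripper_width: 0.997
grasp_force: 0.0
```

Request:
{"api": "jog_arm", "payload": {"deltas": [[0.006,0.034,0,0,0,0.06,1],[0.006,0.034,0,0,0,0.06,1],[0.006,0.034,0,0,0,0.06,1],[0.006,0.034,0,0,0,0.06,1],[0.006,0.034,0,0,0,0.06,1],[0.006,0.034,0,0,0,0.06,0.8],[0.004,0.034,0,0,0,0.06,0.8],[0.003,0.034,0,0,0,0.06,0.8],[0.003,0.034,0,0,0,0.06,0.8],[0.003,0.02,0,0,0,0.03,0.8]]}}

```text
t: 2.2
eef_pos: [0.4512, 0.036, 0.3285]
tool_rot: [0.0, 0.717, 0.697, 0.0]
contact_force: [-0.9, -0.7, -0.0]
gripper_width: 0.797
grasp_force: 0.0
```

```bash
cat >> h.py <<'E'
def st(x=None,y=None,yaw=None):
    o=bot.get_obs(); Rm=rot(o["tool_rot"]); a=np.degrees(np.arctan2(Rm[1,1],Rm[0,1]))
    print('t',round(o["t"],2),'p',o["eef_pos"].round(4),'jawyaw',a.round(2),'z',Rm[:,2].round(3),'F',o["contact_force"].round(1),'w',round(o["gripper_width"],3),'g',round(o["grasp_force"],1),'q7',o["q"][6].round(2),'tip',bot.tip_reach)
    if x: print('need',round(x-o["eef_pos"][0],4),round(y-o["eef_pos"][1],4),'rz',round(np.radians((yaw-a+90)%180-90),4))
E
python3 -c "
from h import *
st(.4485,.0455,-1.6)"
```

```text
t 2.2 p [0.4512 0.036  0.3285] jawyaw -1.68 z [ 0.  0. -1.] F [-0.9 -0.7 -0. ] w 0.797 g 0.0 q7 -0.29 tip 0.022
need -0.0027 0.0095 rz 0.0014
```

Request:
{"api": "jog_arm", "payload": {"deltas": [[-0.003,0.01,-0.04,0,0,0,0.7],[0,0,-0.04,0,0,0,0.7],[0,0,-0.04,0,0,0,0.7],[0,0,-0.04,0,0,0,0.7],[0,0,-0.04,0,0,0,0.7],[0,0,-0.03,0,0,0,0.7],[0,0,-0.025,0,0,0,0.7],[0,0,-0.02,0,0,0,0.7],[0,0,-0.015,0,0,0,0.7],[0,0,0,0,0,0,0.7]]}}

```text
t: 3.2
eef_pos: [0.4473, 0.0426, 0.0365]
tool_rot: [-0.001, 0.719, 0.695, -0.002]
contact_force: [-0.6, 0.6, -0.1]
gripper_width: 0.692
grasp_force: 0.0
```

```bash
python3 -c "
from h import *
st(.4485,.0455,-1.6); snap('scene','s1',(250,160,430,295),4)"
```

```text
t 3.2 p [0.4473 0.0426 0.0365] jawyaw -1.99 z [-0.004 -0.001 -1.   ] F [-0.6  0.6 -0.1] w 0.692 g 0.0 q7 -0.69 tip 0.022
need 0.0012 0.0029 rz 0.0068
```

View pics/s1.png

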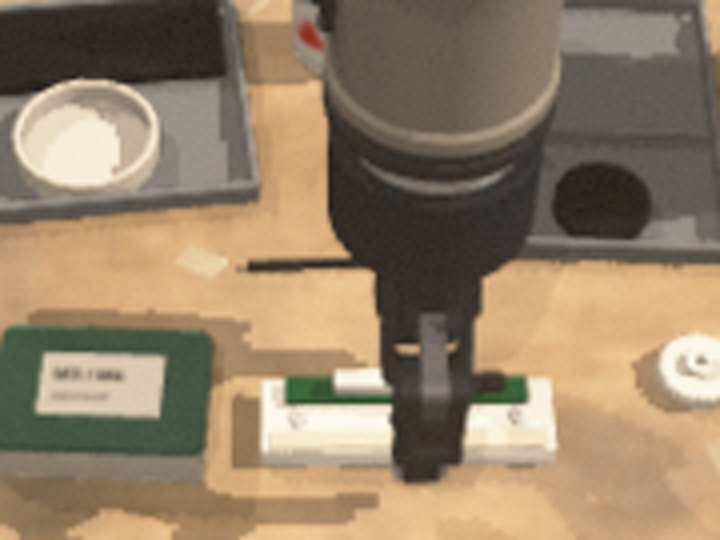

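The fingers straddle the bar: fingertip at crop pixel (418,475), bar centre at about (409,420). That agrees with the 3 mm still to go in y. Lowering and gripping.

Request:
{"api": "jog_arm", "payload": {"deltas": [[0.001,0.003,-0.005,0,0,0.007,0.7],[0,0,-0.0055,0,0,0,0.65],[0,0,0,0,0,0,0.4],[0,0,0,0,0,0,0.3],[0,0,0,0,0,0,0.3],[0,0,0,0,0,0,0.3],[0,0,0,0,0,0,0.3]], "newtons": 40}}

```text
t: 3.95
eef_pos: [0.4494, 0.0463, 0.0281]
tool_rot: [0.0, 0.717, 0.697, -0.0]
contact_force: [-2.8, -0.1, 6.3]
gripper_width: 0.404
grasp_force: 40.4
```

```bash
python3 -c "
from h import *
st(.4485,.0455,-1.6)"
```

```text
t 3.95 p [0.4494 0.0463 0.0281] jawyaw -1.55 z [ 0. -0. -1.] F [-2.8 -0.1  6.3] w 0.404 g 40.4 q7 -0.71 tip 0.022
need -0.0009 -0.0008 rz -0.0009
```

Request:
{"api": "jog_arm", "payload": {"deltas": [[0,0,0.01,0,0,0,0.3],[0,0,0.03,0,0,0,0.3],[0,0.01,0.03,0,0,0,0.3],[0,0.03,0.03,0,0,0,0.3],[0.01,0.03,0,0,0,0.02,0.3],[0.02,0.03,0,0,0,0.02,0.3],[0.03,0.025,0,0,0,0.02,0.3],[0.03,0.01,0,0,0,0.02,0.3],[0.03,0.005,0,0,0,0.02,0.3],[0.03,0,0,0,0,0.007,0.3]]}}

```text
t: 4.95
eef_pos: [0.6001, 0.1876, 0.1282]
tool_rot: [-0.0, 0.677, 0.736, 0.0]
contact_force: [0.0, 0.3, -1.4]
gripper_width: 0.402
grasp_force: 40.5
```

Request:
{"api": "jog_arm", "payload": {"deltas": [[0.03,0,0,0,0,0,0.3],[0.03,0,0,0,0,0,0.3],[0.0075,0,-0.01,0,0,0,0.3],[0,0,-0.02,0,0,0,0.3],[0,0,-0.02,0,0,0,0.3],[0,0,-0.01,0,0,0,0.3],[0,0,0,0,0,0,0.3]]}}

```text
t: 5.65
eef_pos: [0.6652, 0.1857, 0.066]
tool_rot: [-0.001, 0.678, 0.735, -0.002]
contact_force: [0.3, -0.9, -1.9]
gripper_width: 0.408
grasp_force: 40.5
```

Run:
```python
from h import *
st(.667,.187,4.6)
L=box(.633,.1844,4.6,.131,.152,0,.012)
overlay(bot.read_camera("top"),L,'s2',(220,95,345,200),5)
```

```text
t 5.65 p [0.6652 0.1857 0.066 ] jawyaw 4.6 z [-0.004 -0.001 -1.   ] F [ 0.3 -0.9 -1.9] w 0.408 g 40.5 q7 -0.62 tip 0.022
need 0.0018 0.0013 rz -0.0
```

View pics/s2.png

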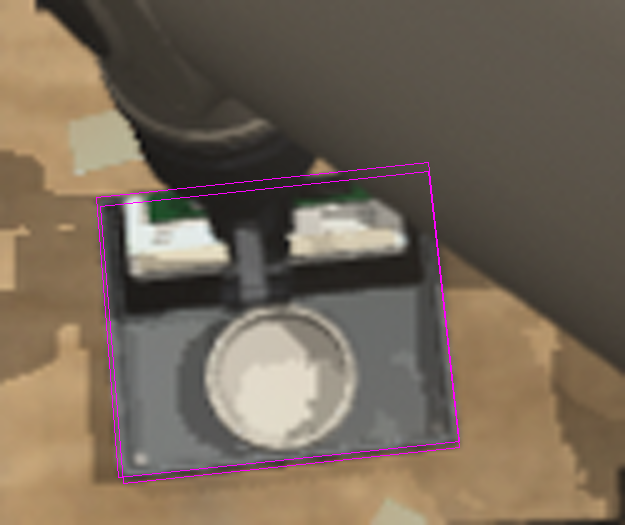

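The print head hangs over the bed with its ends at x≈128 and 405, inside the tray edges at 100 and 440. Lowering.

Request:
{"api": "jog_arm", "payload": {"deltas": [[0,0,0,0,0,0,0.3],[0,0,-0.01,0,0,0,0.3],[0,0,-0.01,0,0,0,0.3],[0,0,-0.004,0,0,0,0.3],[0,0,-0.002,0,0,0,0.3],[0,0,-0.001,0,0,0,0.3],[0,0,0,0,0,0,0.3],[0,0,0,0,0,0,0.3]]}}

```text
t: 6.5
eef_pos: [0.6671, 0.1865, 0.0411]
tool_rot: [0.0, 0.678, 0.735, 0.0]
contact_force: [-0.7, -0.6, -1.9]
gripper_width: 0.403
grasp_force: 40.5
```

Run:
```python
from h import *
st(.667,.187,4.6)
```

```text
t 6.5 p [0.6671 0.1865 0.0411] jawyaw 4.58 z [ 0.001  0.    -1.   ] F [-0.7 -0.6 -1.9] w 0.403 g 40.5 q7 -0.63 tip 0.022
need -0.0001 0.0005 rz 0.0003
```

Request:
{"api": "jog_arm", "payload": {"deltas": [[0,0,-0.001,0,0,0,0.3],[0,0,0,0,0,0,0.3],[0,0,0,0,0,0,0.5],[0,0,0,0,0,0,0.65],[0,0,0,0,0,0,0.65],[0,0,0.01,0,0,0,0.65],[0,0,0.03,0,0,0,0.65],[0,0,0.04,0,0,0,0.65],[0,0,0.04,0,0,0,0.65],[0,0,0.04,0,0,0,0.8]]}}

```text
t: 7.5
eef_pos: [0.6667, 0.1865, 0.2022]
tool_rot: [0.0, 0.678, 0.735, 0.0]
contact_force: [-0.7, 0.2, 0.3]
gripper_width: 0.792
grasp_force: 0.0
```

Request:
{"api": "jog_arm", "payload": {"deltas": [[0,-0.03,0,0,0,-0.03,0.8],[0,-0.03,0,0,0,-0.03,0.8],[0,-0.03,0,0,0,-0.02,0.8],[0,-0.03,0,0,0,0,0.8],[0,0,0,0,0,0,0.8]]}}

```text
t: 8.0
eef_pos: [0.6675, 0.0596, 0.2003]
tool_rot: [0.002, 0.71, 0.704, -0.001]
contact_force: [-0.5, -1.4, 0.1]
gripper_width: 0.802
grasp_force: 0.0
```

Run:
```python
from h import *
st(.668,.064,0)
L=box(.633,.1844,4.6,.131,.152,0,.012)+box(.633,.1844,4.6,.036,.120,.012,.024,.0345)
overlay(bot.read_camera("scene"),L,'s3',(215,120,375,230),4.8)
```

```text
t 8.0 p [0.6675 0.0596 0.2003] jawyaw -0.43 z [ 0.    -0.004 -1.   ] F [-0.5 -1.4  0.1] w 0.802 g 0.0 q7 -0.45 tip 0.022
need 0.0005 0.0044 rz 0.0075
```

View pics/s3.png

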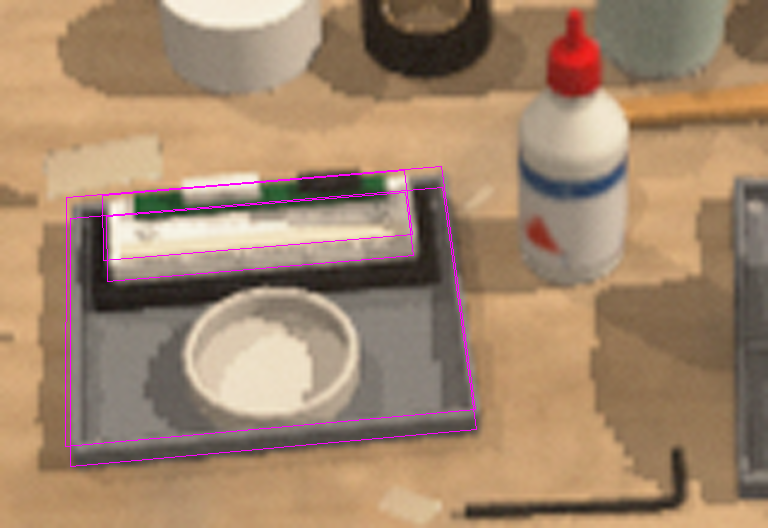

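The head lies flat on the bed, aligned with the tray. Black margins look slightly uneven (left ≈13 px, right ≈25 px), so I'll look closer with stretched contrast.

Run:
```python
from h import *
c=bot.read_camera("scene"); im=c["img"][150:190,228:312,::-1]
t=bot.read_camera("top")["img"][120:165,235:320,::-1]
f=lambda i:cv2.convertScaleAbs(cv2.resize(i,None,fx=8,fy=7 if i is t else 8,interpolation=cv2.INTER_LINEAR),alpha=2.2)
a,b=f(im),f(t); w=min(a.shape[1],b.shape[1]); cv2.imwrite('pics/s4.png',np.vstack([a[:,:w],b[:,:w]])[:600]); print(a.shape)
```

```text
(320, 672, 3)
```

View pics/s4.png

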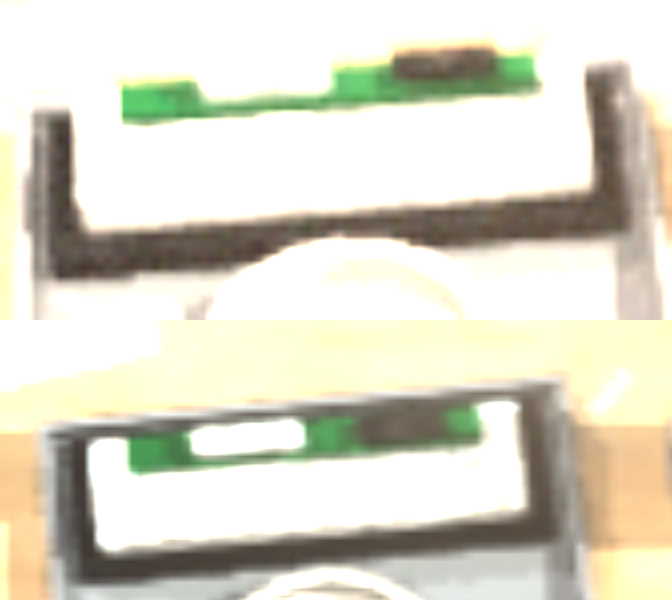

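The margins are even once the viewing angle is allowed for (left ≈37, right ≈35 px equivalent), so the head is centred. Next the bottle.

Request:
{"api": "jog_arm", "payload": {"deltas": [[0.001,-0.002,0,0,0,0,0.85],[0,0,-0.02,0,0,0,0.85],[0,0,-0.03,0,0,0,0.85],[0,0,-0.03,0,0,0,0.85],[0,0,-0.02,0,0,0,0.85],[0,0,-0.016,0,0,0,0.85],[0,0,0,0,0,0,0.85],[0,0,0,0,0,0,0.85]], "newtons": 25}}

```text
t: 8.95
eef_pos: [0.6683, 0.0651, 0.0844]
tool_rot: [0.0, 0.707, 0.707, 0.0]
contact_force: [0.2, 0.7, 0.5]
gripper_width: 0.848
grasp_force: 0.0
```

Run:
```python
from h import *
st(.668,.064,0)
snap("scene",'s5',(290,90,400,200),5)
```

```text
t 8.95 p [0.6683 0.0651 0.0844] jawyaw 0.04 z [ 0.001  0.001 -1.   ] F [0.2 0.7 0.5] w 0.848 g 0.0 q7 -0.51 tip 0.022
need -0.0003 -0.0011 rz -0.0007
```

View pics/s5.png

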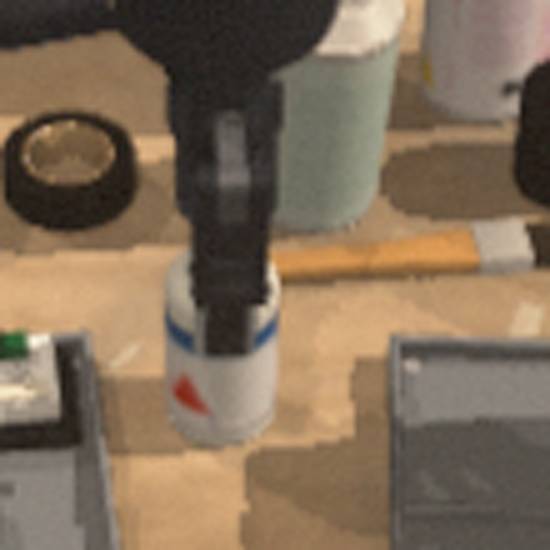

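The finger is at x≈230 and the bottle's middle at 222, a match once parallax is counted. Gripping and lifting.

Request:
{"api": "jog_arm", "payload": {"deltas": [[0,-0.001,0,0,0,0,0.7],[0,0,0,0,0,0,0.6],[0,0,0,0,0,0,0.5],[0,0,0,0,0,0,0.4],[0,0,0,0,0,0,0.4],[0,0,0,0,0,0,0.4],[0,0,0,0,0,0,0.4]]}}

```text
t: 9.7
eef_pos: [0.6682, 0.0633, 0.0847]
tool_rot: [0.0, 0.707, 0.707, 0.0]
contact_force: [-1.4, -1.3, 5.9]
gripper_width: 0.462
grasp_force: 25.0
```

Request:
{"api": "jog_arm", "payload": {"deltas": [[0,0,0.01,0,0,0,0.4],[0,0,0.02,0,0,0,0.4],[0,0,0.02,0,0,0,0.4],[0,0,0.02,0,0,0,0.4],[0,0,0,0,0,0,0.4]]}}

```text
t: 10.2
eef_pos: [0.6697, 0.0639, 0.1571]
tool_rot: [0.002, 0.707, 0.707, 0.002]
contact_force: [0.1, 0.5, -0.4]
gripper_width: 0.463
grasp_force: 25.4
```

Run:
```python
from h import *
st(.6045,.182,0)
```

```text
t 10.2 p [0.6697 0.0639 0.1571] jawyaw -0.01 z [ 0.005  0.001 -1.   ] F [ 0.1  0.5 -0.4] w 0.463 g 25.4 q7 -0.47 tip 0.022
need -0.0652 0.1181 rz 0.0001
```

Request:
{"api": "jog_arm", "payload": {"deltas": [[-0.01,0.01,0,0,0,0,0.4],[-0.015,0.02,0,0,0,0,0.4],[-0.015,0.025,0,0,0,0,0.4],[-0.015,0.025,0,0,0,0,0.4],[-0.009,0.025,0,0,0,0,0.4],[0,0.013,0,0,0,0,0.4],[0,0,0,0,0,0,0.4],[0,0,-0.015,0,0,0,0.4],[0,0,-0.015,0,0,0,0.4],[0,0,0,0,0,0,0.4]]}}

```text
t: 11.2
eef_pos: [0.6024, 0.1785, 0.12]
tool_rot: [-0.001, 0.708, 0.706, -0.003]
contact_force: [0.0, -0.2, -1.8]
gripper_width: 0.454
grasp_force: 25.5
```

Run:
```python
from h import *
st(.604,.1815,0)
snap("scene",'s6',(215,90,335,210),5)
```

```text
t 11.2 p [0.6024 0.1785 0.12  ] jawyaw -0.13 z [-0.005 -0.003 -1.   ] F [ 0.  -0.2 -1.8] w 0.454 g 25.5 q7 -0.7 tip 0.022
need 0.0016 0.003 rz 0.0023
```

View pics/s6.png

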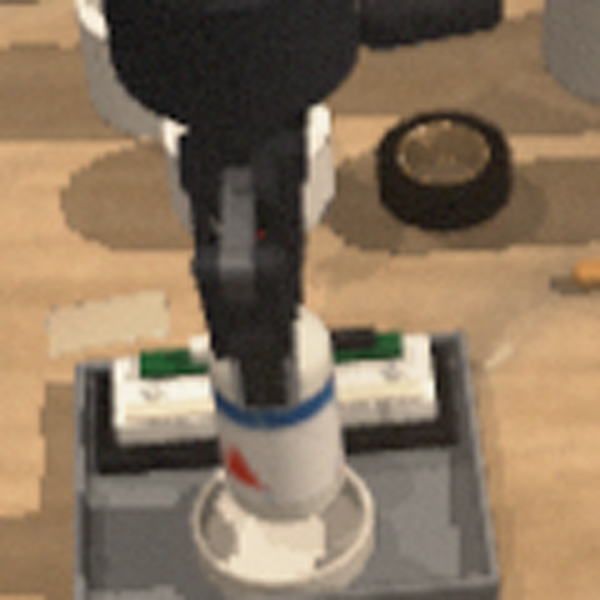

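The bottle hangs upright above the cup, with its base centre at x≈285 and the cup centre at 283. Lowering.

Request:
{"api": "jog_arm", "payload": {"deltas": [[0.001,0.001,0,0,0,0,0.4],[0,0,-0.01,0,0,0,0.4],[0,0,-0.01,0,0,0,0.4],[0,0,-0.008,0,0,0,0.4],[0,0,-0.005,0,0,0,0.4],[0,0,0,0,0,0,0.4],[0,0,0,0,0,0,0.4]]}}

```text
t: 11.95
eef_pos: [0.6049, 0.1824, 0.0908]
tool_rot: [-0.0, 0.707, 0.707, 0.0]
contact_force: [0.1, -0.4, -1.4]
gripper_width: 0.457
grasp_force: 25.5
```

Run:
```python
from h import *
st(.604,.1815,0)
```

```text
t 11.95 p [0.6049 0.1824 0.0908] jawyaw 0.01 z [-0.  0. -1.] F [ 0.1 -0.4 -1.4] w 0.457 g 25.5 q7 -0.73 tip 0.022
need -0.0009 -0.0009 rz -0.0001
```

Request:
{"api": "jog_arm", "payload": {"deltas": [[0,0,-0.001,0,0,0,0.4],[0,0,-0.001,0,0,0,0.4],[0,0,0,0,0,0,0.4],[0,0,0,0,0,0,0.4]]}}

```text
t: 12.35
eef_pos: [0.6049, 0.1824, 0.0889]
tool_rot: [0.0, 0.707, 0.707, 0.0]
contact_force: [-0.1, -0.3, -1.5]
gripper_width: 0.46
grasp_force: 25.5
```

Request:
{"api": "jog_arm", "payload": {"deltas": [[0,0,-0.0005,0,0,0,0.4],[0,0,0,0,0,0,0.4],[0,0,-0.0005,0,0,0,0.4],[0,0,0,0,0,0,0.4]]}}

```text
t: 12.75
eef_pos: [0.6051, 0.1826, 0.0888]
tool_rot: [0.0, 0.707, 0.707, 0.0]
contact_force: [-3.0, -1.2, 7.2]
gripper_width: 0.46
grasp_force: 26.3
```

Contact (7 N). Opening gently, then rising clear of the 126 mm cap.

Request:
{"api": "jog_arm", "payload": {"deltas": [[0,0,0,0,0,0,0.5],[0,0,0,0,0,0,0.6],[0,0,0,0,0,0,0.75],[0,0,0,0,0,0,0.85],[0,0,0,0,0,0,0.85],[0,0,0.015,0,0,0,0.85],[0,0,0.03,0,0,0,0.85],[0,0,0.03,0,0,0,0.85],[0,0,0.03,0,0,0,0.85],[0,0,0.02,0,0,0,0.85]]}}

```text
t: 13.75
eef_pos: [0.6056, 0.183, 0.2165]
tool_rot: [0.001, 0.707, 0.707, 0.002]
contact_force: [0.1, 1.1, -1.0]
gripper_width: 0.853
grasp_force: 0.0
```

Run:
```python
from h import *
st(.4565,.1705,-3.5)
snap("scene",'s7',(200,90,360,250),3.7)
```

```text
t 13.75 p [0.6056 0.183  0.2165] jawyaw 0.01 z [ 0.003  0.001 -1.   ] F [ 0.1  1.1 -1. ] w 0.853 g 0.0 q7 -0.65 tip 0.022
need -0.1491 -0.0125 rz -0.0613
```

View pics/s7.png

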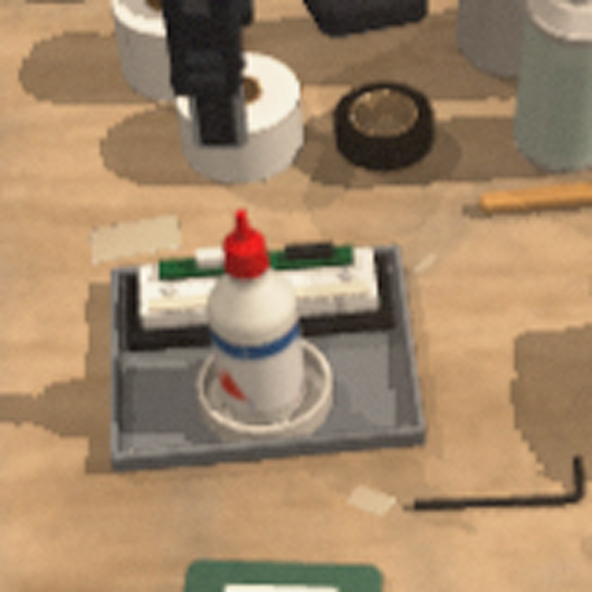

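The bottle stands upright in the cup at (255,370), and the print head is undisturbed. Next the tin.

Request:
{"api": "jog_arm", "payload": {"deltas": [[-0.03,0,0,0,0,-0.015,1],[-0.04,-0.004,0,0,0,-0.015,1],[-0.04,-0.004,0,0,0,-0.015,1],[-0.038,-0.004,-0.01,0,0,-0.016,1],[0,0,-0.03,0,0,0,1],[0,0,-0.04,0,0,0,1],[0,0,-0.03,0,0,0,1],[0,0,-0.03,0,0,0,1],[0,0,-0.02,0,0,0,1],[0,0,0,0,0,0,1]]}}

```text
t: 14.8
eef_pos: [0.4554, 0.1698, 0.0512]
tool_rot: [-0.001, 0.728, 0.685, -0.002]
contact_force: [-0.2, -0.6, 0.1]
gripper_width: 0.996
grasp_force: 0.0
```

Request:
{"api": "jog_arm", "payload": {"deltas": [[0,0,0,0,0,0,1]]}}

```text
t: 14.9
eef_pos: [0.4572, 0.1707, 0.0535]
tool_rot: [0.0, 0.728, 0.685, 0.0]
contact_force: [-0.5, 0.2, 0.1]
gripper_width: 0.997
grasp_force: 0.0
```

Run:
```python
from h import *
st(.4565,.1705,-3.5)
```

```text
t 14.9 p [0.4572 0.1707 0.0535] jawyaw -3.48 z [ 0.  0. -1.] F [-0.5  0.2  0.1] w 0.997 g 0.0 q7 -0.96 tip 0.022
need -0.0007 -0.0002 rz -0.0003
```

Request:
{"api": "jog_arm", "payload": {"deltas": [[0,0,-0.01,0,0,0,1],[0,0,-0.0115,0,0,0,1],[0,0,0,0,0,0,0.8],[0,0,0,0,0,0,0.6],[0,0,0,0,0,0,0.6],[0,0,0,0,0,0,0.6],[0,0,0,0,0,0,0.6],[0,0,0,0,0,0,0.6]], "newtons": 50}}

```text
t: 15.7
eef_pos: [0.4568, 0.1703, 0.0316]
tool_rot: [0.0, 0.728, 0.685, -0.0]
contact_force: [-2.6, -0.8, 6.2]
gripper_width: 0.68
grasp_force: 53.8
```

Request:
{"api": "jog_arm", "payload": {"deltas": [[0,0,0.01,0,0,0,0.6],[0,0,0.02,0,0,0,0.6],[0,0,0.03,0,0,0,0.6],[0,0,0.03,0,0,0,0.6],[0,0,0,0,0,0,0.6]]}}

```text
t: 16.2
eef_pos: [0.4593, 0.1716, 0.1252]
tool_rot: [0.001, 0.728, 0.685, 0.003]
contact_force: [1.6, -0.2, -0.9]
gripper_width: 0.683
grasp_force: 54.3
```

Run:
```python
from h import *
a=np.radians(-4); print(np.array([.613,-.0535])+np.array([np.cos(a),np.sin(a)])*.034)
st(.647,-.0555,-4)
```

```text
[ 0.64691718 -0.05587172]
t 16.2 p [0.4593 0.1716 0.1252] jawyaw -3.5 z [ 0.007  0.003 -1.   ] F [ 1.6 -0.2 -0.9] w 0.683 g 54.3 q7 -0.86 tip 0.022
need 0.1877 -0.2271 rz -0.0086
```

Request:
{"api": "jog_arm", "payload": {"deltas": [[0,-0.02,0,0,0,-0.009,0.6],[0,-0.03,0,0,0,0,0.6],[0.01,-0.03,0,0,0,0,0.6],[0.02,-0.03,0,0,0,0,0.6],[0.02,-0.03,0,0,0,0,0.6],[0.03,-0.03,0,0,0,0,0.6],[0.03,-0.03,0,0,0,0,0.6],[0.03,-0.016,0,0,0,0,0.6],[0.03,-0.01,0,0,0,0,0.6],[0.02,0,0,0,0,0,0.6]]}}

```text
t: 17.2
eef_pos: [0.6484, -0.0588, 0.1204]
tool_rot: [0.0, 0.733, 0.681, -0.0]
contact_force: [-0.3, 0.2, -1.6]
gripper_width: 0.683
grasp_force: 54.2
```

Request:
{"api": "jog_arm", "payload": {"deltas": [[0,0,-0.01,0,0,0,0.6],[0,0,-0.02,0,0,0,0.6],[0,0,-0.02,0,0,0,0.6],[0,0,-0.01,0,0,0,0.6],[0,0,0,0,0,0,0.6],[0,0,0,0,0,0,0.6]]}}

```text
t: 17.8
eef_pos: [0.6467, -0.0554, 0.0615]
tool_rot: [-0.0, 0.731, 0.682, 0.0]
contact_force: [0.5, -0.2, -1.3]
gripper_width: 0.682
grasp_force: 54.2
```

Run:
```python
from h import *
st(.647,-.0555,-4)
```

```text
t 17.8 p [ 0.6467 -0.0554  0.0615] jawyaw -3.99 z [-0.  0. -1.] F [ 0.5 -0.2 -1.3] w 0.682 g 54.2 q7 -0.4 tip 0.022
need 0.0003 -0.0001 rz -0.0001
```

Request:
{"api": "jog_arm", "payload": {"deltas": [[0,0,-0.01,0,0,0,0.6],[0,0,-0.01,0,0,0,0.6],[0,0,-0.005,0,0,0,0.6],[0,0,-0.001,0,0,0,0.6],[0,0,0,0,0,0,0.6],[0,0,-0.001,0,0,0,0.6],[0,0,0,0,0,0,0.6]]}}

```text
t: 18.5
eef_pos: [0.6472, -0.0556, 0.0347]
tool_rot: [0.0, 0.731, 0.682, 0.0]
contact_force: [-0.8, 0.6, 3.0]
gripper_width: 0.685
grasp_force: 54.5
```

Contact at the expected height. Releasing a little and rising, then over to the gear.

Request:
{"api": "jog_arm", "payload": {"deltas": [[0,0,0,0,0,0,0.75],[0,0,0,0,0,0,0.82],[0,0,0,0,0,0,0.82],[0,0,0.01,0,0,0,0.82],[0,0,0.03,0,0,0,0.82],[0,0,0.04,0,0,0,0.8],[0,0,0.03,0,0,0,0.7],[-0.02,0,0,0,0,0.02,0.7],[-0.035,-0.005,0,0,0,0.02,0.7],[-0.035,-0.005,0,0,0,0.03,0.7]]}}

```text
t: 19.5
eef_pos: [0.5563, -0.0654, 0.1453]
tool_rot: [0.001, 0.707, 0.708, 0.001]
contact_force: [0.5, -0.4, 0.1]
gripper_width: 0.697
grasp_force: 0.0
```

Request:
{"api": "jog_arm", "payload": {"deltas": [[-0.035,-0.005,0,0,0,0,0.7],[-0.035,-0.005,0,0,0,0,0.7],[-0.017,-0.004,-0.02,0,0,0,0.7],[0,0,-0.03,0,0,0,0.7],[0,0,-0.03,0,0,0,0.7],[0,0,0,0,0,0,0.7],[0,0,0,0,0,0,0.7]]}}

```text
t: 20.2
eef_pos: [0.4702, -0.0794, 0.065]
tool_rot: [-0.0, 0.707, 0.707, 0.0]
contact_force: [1.2, -0.1, 0.4]
gripper_width: 0.701
grasp_force: 0.0
```

Run:
```python
from h import *
st(.470,-.0795,0)
snap("scene",'s8',(330,140,450,270),4.6)
```

```text
t 20.2 p [ 0.4702 -0.0794  0.065 ] jawyaw 0.03 z [-0.  0. -1.] F [ 1.2 -0.1  0.4] w 0.701 g 0.0 q7 -0.34 tip 0.022
need -0.0002 -0.0001 rz -0.0005
```

View pics/s8.png

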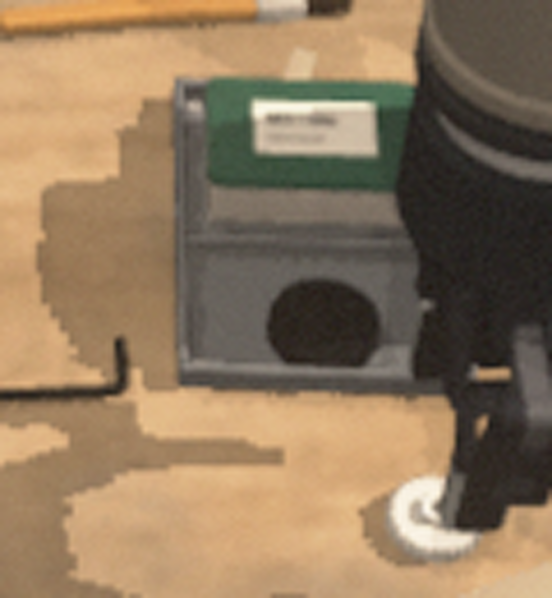

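The tin lies flat in the big compartment. Fingers at (475,500) sit above the gear at (438,518), which fits the parallax at this height. Lowering narrow-open and feeling for the surface.

Request:
{"api": "jog_arm", "payload": {"deltas": [[0,0,-0.01,0,0,0,0.58],[0,0,-0.015,0,0,0,0.58],[0,0,-0.01,0,0,0,0.58],[0,0,-0.005,0,0,0,0.58],[0,0,0,0,0,0,0.58],[0,0,0,0,0,0,0.58]], "newtons": 25}}

```text
t: 20.85
eef_pos: [0.4701, -0.0796, 0.0246]
tool_rot: [0.0, 0.707, 0.707, 0.0]
contact_force: [-0.0, -0.1, -0.0]
gripper_width: 0.581
grasp_force: 0.0
```

Request:
{"api": "jog_arm", "payload": {"deltas": [[0,0,-0.001,0,0,0,0.58],[0,0,0,0,0,0,0.58],[0,0,-0.001,0,0,0,0.58],[0,0,0,0,0,0,0.58]]}}

```text
t: 21.25
eef_pos: [0.4699, -0.0797, 0.0223]
tool_rot: [0.0, 0.707, 0.707, 0.0]
contact_force: [-0.0, -0.4, -0.1]
gripper_width: 0.578
grasp_force: 0.0
```

Request:
{"api": "jog_arm", "payload": {"deltas": [[0,0,0,0,0,0,0.5],[0,0,0,0,0,0,0.4],[0,0,0,0,0,0,0.3],[0,0,0,0,0,0,0.3],[0,0,0,0,0,0,0.3],[0,0,0,0,0,0,0.3]]}}

```text
t: 21.85
eef_pos: [0.4699, -0.0797, 0.0225]
tool_rot: [0.0, 0.707, 0.707, -0.0]
contact_force: [-1.3, 0.1, 5.3]
gripper_width: 0.4
grasp_force: 24.7
```

Request:
{"api": "jog_arm", "payload": {"deltas": [[0,0,0.01,0,0,0,0.3],[0,0,0.02,0,0,0,0.3],[0,0,0.02,0,0,0,0.3],[0,0,0,0,0,0,0.3],[0,0,0,0,0,0,0.3]]}}

```text
t: 22.35
eef_pos: [0.4701, -0.0799, 0.0727]
tool_rot: [0.0, 0.707, 0.707, 0.0]
contact_force: [-0.2, 0.2, -0.5]
gripper_width: 0.398
grasp_force: 25.1
```

Run:
```python
from h import *
st(.560,-.0492,0)
```

```text
t 22.35 p [ 0.4701 -0.0799  0.0727] jawyaw -0.02 z [ 0.001 -0.    -1.   ] F [-0.2  0.2 -0.5] w 0.398 g 25.1 q7 -0.33 tip 0.022
need 0.0899 0.0307 rz 0.0003
```

Request:
{"api": "jog_arm", "payload": {"deltas": [[0.01,0.003,0,0,0,0,0.3],[0.02,0.007,0,0,0,0,0.3],[0.02,0.007,0,0,0,0,0.3],[0.02,0.007,0,0,0,0,0.3],[0.02,0.006,0,0,0,0,0.3],[0,0,-0.015,0,0,0,0.3],[0,0,-0.015,0,0,0,0.3],[0,0,-0.005,0,0,0,0.3],[0,0,0,0,0,0,0.3],[0,0,0,0,0,0,0.3]]}}

```text
t: 23.35
eef_pos: [0.5587, -0.05, 0.0366]
tool_rot: [-0.001, 0.707, 0.707, -0.001]
contact_force: [-0.1, -0.6, -0.6]
gripper_width: 0.397
grasp_force: 25.2
```

Request:
{"api": "jog_arm", "payload": {"deltas": [[0,0,-0.002,0,0,0,0.3],[0,0,0,0,0,0,0.3],[0,0,-0.001,0,0,0,0.3],[0,0,0,0,0,0,0.3]]}}

```text
t: 23.75
eef_pos: [0.5599, -0.0498, 0.0346]
tool_rot: [0.0, 0.707, 0.707, -0.0]
contact_force: [-1.3, 0.9, 3.0]
gripper_width: 0.395
grasp_force: 25.4
```

Request:
{"api": "jog_arm", "payload": {"deltas": [[0,0,0,0,0,0,0.45],[0,0,0,0,0,0,0.55],[0,0,0,0,0,0,0.6],[0,0,0,0,0,0,0.6],[0,0,0.01,0,0,0,0.6],[0,0,0.03,0,0,0,0.6],[0,0,0.04,0,0,0,0.6],[0,0,0.05,0,0,0,0.6],[0,0,0.05,0,0,0,0.6],[0,0,0.04,0,0,0,0.6]]}}

```text
t: 24.75
eef_pos: [0.5602, -0.0492, 0.2581]
tool_rot: [0.001, 0.707, 0.707, 0.001]
contact_force: [0.5, -1.0, -0.1]
gripper_width: 0.599
grasp_force: 0.0
```

Request:
{"api": "jog_arm", "payload": {"deltas": [[-0.01,-0.03,0.01,0,0,0,0.6],[-0.01,-0.04,0.01,0,0,0,0.6],[-0.01,-0.04,0.01,0,0,0,0.6],[-0.01,-0.04,0.01,0,0,0,0.6],[-0.01,-0.04,0,0,0,0,0.6],[-0.01,-0.04,0,0,0,0,0.6],[-0.01,-0.04,0,0,0,0,0.6],[-0.01,-0.03,0,0,0,0,0.6],[0,0,0,0,0,0,0.6],[0,0,0,0,0,0,0.6]]}}

```text
t: 25.75
eef_pos: [0.4794, -0.35, 0.2947]
tool_rot: [-0.0, 0.708, 0.707, 0.0]
contact_force: [0.1, 0.4, -0.5]
gripper_width: 0.602
grasp_force: 0.0
```

Run:
```python
from h import *
st()
a=bot.read_camera("top")["img"][110:265,220:415,::-1]; b=bot.read_camera("scene")["img"][150:230,355:440,::-1]; d=bot.read_camera("top")["img"][160:210,350:410,::-1]
r=lambda i,h:cv2.resize(i,(int(i.shape[1]*h/i.shape[0]),h),interpolation=cv2.INTER_CUBIC)
u=r(a,310); v=cv2.convertScaleAbs(r(b,340),alpha=1.6); w=cv2.convertScaleAbs(r(d,290),alpha=1.6)
C=np.zeros((600,760,3),np.uint8); C[:310,:u.shape[1]]=u; C[:340,u.shape[1]:u.shape[1]+v.shape[1]]=v; C[310:,:w.shape[1]]=w
g=r(bot.read_camera("scene")["img"][120:280,200:440,::-1],255); C[345:,368:368+g.shape[1]]=g
cv2.imwrite('pics/fin.png',C); print(u.shape,v.shape,w.shape,g.shape)
```

```text
t 25.75 p [ 0.4794 -0.35    0.2947] jawyaw -0.09 z [ 0.  0. -1.] F [ 0.1  0.4 -0.5] w 0.602 g 0.0 q7 0.37 tip 0.022
(310, 390, 3) (340, 361, 3) (290, 348, 3) (255, 382, 3)
```

View pics/fin.png

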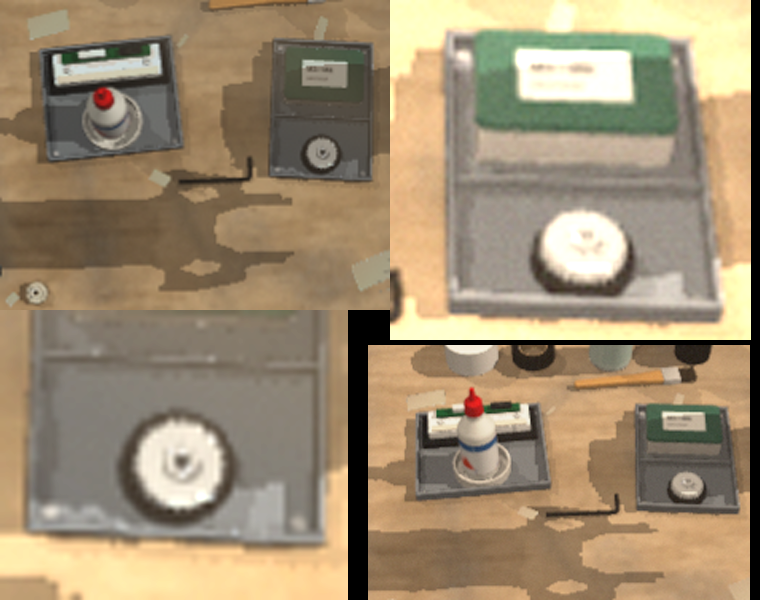

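All four parts are in place. The gear (181,461) is concentric with its seat (177,465) once parallax is counted, and the tin is flat in the big compartment. The head is on its bed, the bottle is upright in the cup, and the hex key and small gear are untouched. The arm is clear, so I'm handing in.

```bash
python3 -c "
from station import bot
print(bot.hand_in())"
```

```text
the job is handed in; nothing more can be done
None
```

I placed all four parts as asked and handed the job in at about 26 s of robot time. The final images show everything in place and the small gear and hex key where they lay; the hand-in gave no verdict.

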